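# Lock a quarter-turn anchor into the bench rail against its stop

## Robot

A 7-joint arm with a two-finger parallel gripper is mounted at the origin on the work surface. World frame = base frame: x ahead of the robot, y to its left, z up, the work surface at z = 0. Lengths are in m, angles in rad, forces in N, time in s.
With the tool pointing down it reaches from about 0.425 to 0.95 m from the base axis. Payload 4.7 kg.
Tool frame: the origin (TCP) lies at the very end of the fingers, on their centre line; the grasp point (between the pads) lies 19 mm behind it (grip_depth is the distance from the TCP to the grasp point, in m); x points along the fingers, y is the direction in which the jaws open and shut, and the axes are right-handed (so a half turn about x gives the same grasp; the last joint's range is limited). The gripper opens to 87 mm and grips with 3 to 60 N. Pads are 19 mm wide; open, the fingers measure 117 mm over their backs; the gripper's body (75 mm by 190 mm) begins 51 mm behind the grasp point.
Start: joints at [1.168, 0.469, -0.049, 1.532, 0.024, 1.141, -0.082], TCP at [0.247, -0.628, 0.223] pointing down, gripper open.
Joint ranges: [-2.59, 2.59], [-0.33, 1.99], [-1.39, 1.29], [0.1, 2.45], [-1.04, 4.18], [0.21, 1.99], [-2.66, 2.66]. Speed limits (rad/s): [2.57, 2.57, 3.14, 3.14, 3.14, 3.14, 3.14].

## Interface

Orientations are given as [roll, pitch, yaw] about the fixed x, y, z axes, in that order (R = Rz(yaw) Ry(pitch) Rx(roll)).
In Python, from bench import get_obs, get_image, camera_params, job_done, grip_depth gives the robot as it stands.
- The arm moves only by the tool carry_out, never from a script. Its argument "deltas" is a list that holds one entry, the list of rows, each a list of 7 numbers: the turn, a rotation vector about the tool's x, y, z in degrees, then the shift along the tool's x, y, z in m, then the finger opening in m, from 0 to 0.087. In form: [[[ax, ay, az, tx, ty, tz, grip], ...]]. A call has 1 to 10 rows; each row is the pose to reach, as a shift and turn from the pose measured when the call began, along the tool's axes at that moment; what a row does not reach only later rows make up. A row lasts 1/10 s, in which the tool goes at most 50 mm and 8.59 degrees, less where a joint would pass 70% of its speed; a pose out of reach is approached as far as the arm can. A call with a gripper value outside its range is refused whole. The fingers move at their own pace and stop on an object; the grip force is fixed at half the most. Time passes only in rows, so rows that repeat a pose let the fingers close. It gives the time, the measured TCP pose, the force and the opening at its end, in the units of the state.
- get_obs(): the state, without advancing time (a new reading comes with each control period).
- get_image(name): name is "side" or "top" or "wrist"; returns the picture (400x640x3 uint8, blue, green, red); there is no depth.
- camera_params(name): a dict with "K" (3x3 intrinsics, pixels), "R" (3x3) and "t" (3): a world point X has camera coordinates R X + t; the wrist camera has in their place "tool_from_camera" (4x4, takes a point from camera to tool coordinates, whose origin is the TCP and whose axes are the tool frame's). Camera axes: x right, y down, z forward; pixel columns grow to the right and rows downward; lengths in m; the calibration is good to about 2 mm. The wrist camera is an equidistant fisheye: a pixel r from the principal point sees the ray r / f radians off the axis. A picture is of the moment at which its call begins: read the wrist's pose just before it. camera_params takes no time and is no camera call.
- job_done(): hands the job in, once; it reports no verdict.
The state is a dict: "time": time; "joint_pos": joint angles; "qvel": joint speeds; "joint_torque": joint torques, N m; "ee_pos": TCP position; "ee_rot": TCP orientation; "contact_force": force on the tool from outside, world axes, zero at the start; "ft_torque": the same for the moment, N m; "grip_width": finger opening in m.
Only numpy, scipy, OpenCV 4.12 (cv2) and the standard library are available. Lean on these libraries where they do the work, as an engineer would, in place of code of your own. Each camera call takes 0.05 s, during which the arm holds its last target. There are 200 camera calls.

## Task

Take the winged spring anchor from the wooden rack and lower its foot into the open slot of the bench rail, a few centimetres short of the stop's sprung pad. Slide it along unturned until its collar bears on the pad and pushes it in a little, without bottoming it hard; then, staying there, press the anchor down against its spring, twist it a quarter turn either way and let go, so that it is clamped under the lips and still bears on the pad. Use only light hand force and do not disturb the jars or the plug.

Things in the scene. Friction and masses are not known exactly. Their poses are not given: they have to be found in the camera images.
- anchor_grip (a point): Centre of the steel anchor's wing, an upright plate 34 mm long (x), 10 thick (y, grip across this), 40 high; z up the stem. Below this point: wing bottom 20 mm, collar top 36, collar underside 44 (spring extended), T foot top 47, foot bottom 54. At the start it hangs by its collar in one of the rack's holes and lifts straight out.
- anchor: The anchor itself, 0.19 kg with its collar; origin at the bottom of its foot, 54 mm below anchor_grip, same axes. The T foot is 26 mm long along x (as the wing), 10 wide (y), 7 high; its lowest 2 mm are narrowed to 23 x 7 mm. The stem is 9 mm thick.
- rail_top (a point): Middle of the slot's centre line on the top face of the fixed aluminium rail; x along the slot towards the stop, y across, z up. Slot 13 mm wide, lips 5 thick, below them a channel 32 wide, 19 deep. With the collar just resting on the rail the foot is still between the lips and cannot turn: press 2 mm or more (3 to 5 is good) to free it below them.
- rail: The rail itself, 280 x 44 mm, 30 high, same axes as rail_top; origin in the middle of its underside, 30 mm below rail_top.
- stop_face (a point): Foot of the stop block's front face, on the slot's centre line at the rail's top; x along the slot into the block, away from the open part. A bar sticks out of this face with a sprung pad at its end, 26 mm wide. The pad's front stands 10 to 46 mm before this point (anchor axis 30 to 66 mm before it at touch), set differently each time and not in the readings: feel or look for it.
- stop: The fixed steel stop block, 56 mm long, 44 wide, 12 high above the rail, with its bar (stiff, stays as set) and pad; origin in the middle of its underside, 28 mm past stop_face, same axes. The pad gives by 4 mm: it starts to give at 3 N and takes 9 N to push right in, then it is solid. 1 to 3 mm is good.
- anchor_neck (a point): Point on the anchor's axis 44 mm below anchor_grip, 3 mm above the top of its T foot; same axes. With the collar extended it is the centre of the collar's underside.
- collar (a joint): How far the anchor's sprung collar (40 mm across, 8 mm thick) is pushed up its stem, m: 0 extended, 0.007 at its end. The spring starts at 4.5 N and adds 1.5 N per mm (15 N at the end). Locked in the rail it reads 0.002, holding with about 7.5 N.
- rack: Fixed wooden block 150 x 75 mm, 34 mm high, with two holes 30 mm across, 24 mm deep, at x = -40 and +40 mm; origin in the middle of its underside, x along its length.
- plug_mid (a point): Middle of a loose round steel plug in the rack's other hole: a mushroom knob 28 mm across whose top is 36 mm above the rack. Bystander.
- jar_a_mid (a point): Loose glass jar with black lid and brass cone, 68 mm across, 106 mm high; point 50 mm up its axis. Bystander.
- jar_b_mid (a point): A second such jar; point 50 mm up its axis. Bystander.
Things that resemble listed ones, but are neither listed nor needed, are in the scene too. Leave any green look-alike of the anchor alone.

How it is judged:
By the outcome, as a careful person would: the job done as asked, in the order asked, and still so for the second after the job is handed in, with the robot touching nothing.
It also fails if it takes over 64 s, if anything falls off the work surface, if the arm or the gripper's body presses on something with over 40 N, if the wrist force passes 120 N, or if a joint passes its speed limit or range.

## Working session

There is one attempt and no reset: what is moved stays moved. The work goes in short steps, Python scripts to look and compute and a tool call to move; the robot and the scene stay as the last step left them, time stands still between calls to the robot, and variables do not carry over. Pictures are saved under pics/ and viewed, about 8 in all and at most 12, crops included, and the job is handed in when it is done.

Besides the shell and the picture viewer there is one more tool, called after "Emit:" as name(argument=value, ...) on one line, values as JSON. carry_out: Moves the arm, as the interface text tells. Its arguments: {"type":"object","properties":{"deltas":{"type":"array","items":{"type":"array","items":{"type":"array","items":{"type":"number"}}}}},"required":["deltas"]}

```bash
mkdir -p pics; python3 - <<'E'
from bench import *
import cv2,numpy as np
o=get_obs();print({k:np.round(v,4).tolist() for k,v in o.items()},grip_depth if not callable(grip_depth) else grip_depth())
for n in("side","top"):
    im=get_image(n);cv2.imwrite(f"pics/{n}0.png",im)
    p=camera_params(n);print(n,{k:np.round(v,4).tolist() for k,v in p.items()})
print(camera_params("wrist"))
E
```

```text
{'time': 0.0, 'joint_pos': [1.1681, 0.4694, -0.0486, 1.5337, 0.0241, 1.141, -0.0823], 'qvel': [0.0004, -0.0, -0.0009, 0.0018, 0.0009, 0.0015, 0.0001], 'joint_torque': [0.0002, -50.798, -0.0807, -23.6159, -0.0614, 0.0378, 0.0002], 'ee_pos': [0.2463, -0.6278, 0.2215], 'ee_rot': [-1.5271, 1.5688, 1.9883], 'contact_force': [-0.89, 0.7906, -0.3499], 'ft_torque': [0.0204, 0.0051, -0.0104], 'grip_width': 0.0872} 0.0187
side {'K': [[417.1755, 0.0, 317.847], [0.0, 417.1755, 200.505], [0.0, 0.0, 1.0]], 'R': [[-0.9196, -0.3924, 0.0205], [-0.2736, 0.6021, -0.7501], [0.282, -0.6953, -0.661]], 't': [0.5424, 0.2082, 0.6519]}
top {'K': [[388.5131, 0.0, 324.0869], [0.0, 388.5131, 196.899], [0.0, 0.0, 1.0]], 'R': [[-0.0267, -0.9996, 0.0018], [-0.9779, 0.0258, -0.2075], [0.2073, -0.0073, -0.9782]], 't': [-0.0116, 0.6044, 0.8452]}
{'K': array([[309.70691629,   0.        , 323.12959363],
       [  0.        , 309.70691629, 197.2117178 ],
       [  0.        ,   0.        ,   1.        ]]), 'tool_from_camera': array([[ 2.72430978e-04, -2.90136643e-01,  9.56985190e-01,
        -1.63207951e-01],
       [ 9.99999868e-01, -3.37732768e-04, -3.87069306e-04,
         5.67596674e-05],
       [ 4.35508246e-04,  9.56985169e-01,  2.90136512e-01,
        -8.06400606e-02],
       [ 0.00000000e+00,  0.00000000e+00,  0.00000000e+00,
         1.00000000e+00]])}
```

View pics/top0.png

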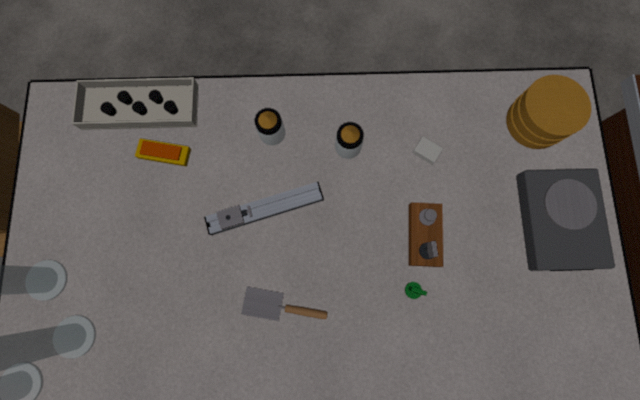

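View pics/side0.png

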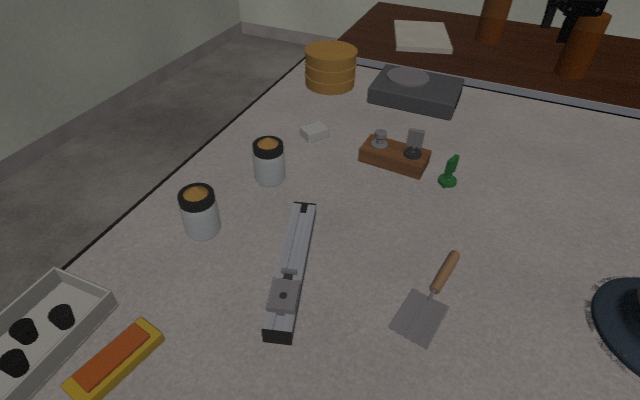

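Candidates for the anchor: the grey plate with a dark collar in the rack (top view 430,248; side 415,140), the round knob in the rack (428,214; 380,137), and the green piece (414,290; 449,172). The first fits, since it has an upright steel plate and hangs in the rack. The second is the plug and the third is the look-alike. I'll confirm this in an enlarged crop.

```bash
cat > h.py <<'E'
from bench import *
import cv2,numpy as np
def ray(n,u,v):
    p=camera_params(n);R,t=np.array(p["R"]),np.array(p["t"])
    return -R.T@t, R.T@np.linalg.solve(p["K"],[u,v,1.])
def plane(n,u,v,z):
    c,d=ray(n,u,v);return c+d*(z-c[2])/d[2]
def proj(n,X):
    p=camera_params(n);q=np.array(p["K"])@(np.array(p["R"])@np.array(X)+p["t"]);return q[:2]/q[2]
def two(a,b):
    (c1,d1),(c2,d2)=ray("top",*a),ray("side",*b)
    s=np.linalg.lstsq(np.c_[d1,-d2],c2-c1,rcond=None)[0]
    p,q=c1+s[0]*d1,c2+s[1]*d2;return (p+q)/2,np.linalg.norm(p-q)
E
python3 - <<'E'
import cv2,numpy as np
t=cv2.imread("pics/top0.png");s=cv2.imread("pics/side0.png")
f=lambda im,x,y,w,h,k:cv2.resize(im[y:y+h,x:x+w],None,fx=k,fy=k,interpolation=cv2.INTER_CUBIC)
a=np.hstack([f(t,195,170,140,75,3),np.zeros((225,380,3),np.uint8)])
b=np.hstack([f(t,395,195,60,80,4),f(s,350,115,120,80,4)])
b=np.hstack([b,np.zeros((320,800-b.shape[1],3),np.uint8)])
cv2.imwrite("pics/crop1.png",np.vstack([a,b]))
hsv=cv2.cvtColor(t,cv2.COLOR_BGR2HSV)
for n,im in(("top",t),("side",s)):
    hsv=cv2.cvtColor(im,cv2.COLOR_BGR2HSV)
    m=cv2.inRange(hsv,(3,90,40),(18,255,200))
    for c in cv2.findContours(m,0,2)[0]:
        if cv2.contourArea(c)>150: print(n,cv2.minAreaRect(c),cv2.boundingRect(c))
E
```

```text
top ((305.5050048828125, 311.47149658203125), (41.94019317626953, 7.588625431060791), 10.007980346679688) (285, 305, 42, 14)
top ((425.5, 234.5), (63.0, 33.0), 90.0) (409, 203, 34, 64)
top ((160.08106994628906, 150.01351928710938), (39.620147705078125, 13.809513092041016), 9.462323188781738) (140, 141, 41, 19)
top ((10.5, 180.0), (152.0, 21.0), 90.0) (0, 104, 22, 153)
top ((535.7438354492188, 117.98992156982422), (65.22865295410156, 59.58751678466797), 58.570438385009766) (506, 76, 73, 73)
side ((110.99308776855469, 356.1171875), (24.41537094116211, 86.20121002197266), 48.36646270751953) (71, 323, 79, 70)
side ((444.54412841796875, 271.4264831542969), (10.632911682128906, 46.81911087036133), 30.963756561279297) (430, 251, 29, 43)
side ((195.5, 193.5), (15.0, 25.0), 90.0) (183, 186, 26, 16)
side ((267.5, 143.0), (12.0, 21.0), 90.0) (257, 137, 22, 13)
side ((393.42449951171875, 155.76412963867188), (69.91651153564453, 31.180845260620117), 15.945395469665527) (358, 134, 73, 46)
side ((472.79736328125, 49.495731353759766), (337.3017883300781, 102.3066635131836), 2.5610437393188477) (304, 0, 336, 109)
```

View pics/crop1.png

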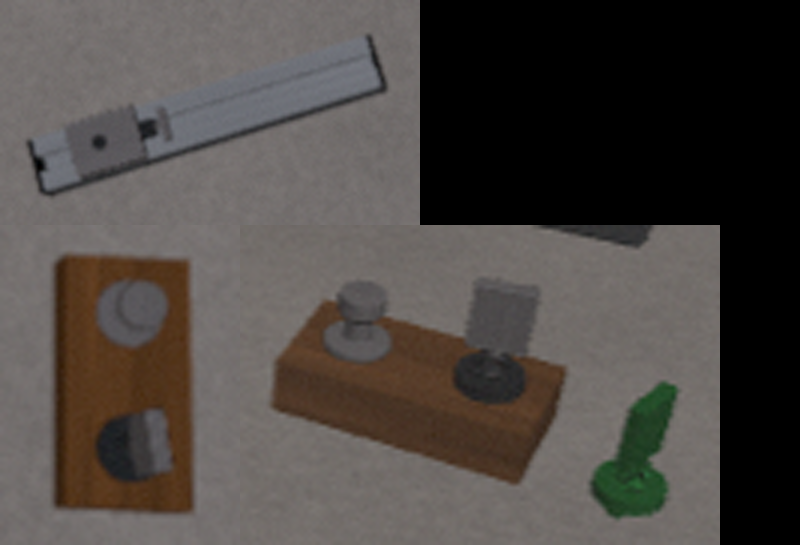

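Crop: the steel plate on its stem with a black collar sits in the rack's near hole, so it is the anchor. The mushroom knob is the plug, and the green one outside the rack is the look-alike. The stop and its pad are at the rail's left end, with the pad at about (250,211) in the top view. Next I'll compute positions.

```bash
python3 - <<'E'
from h import *
from scipy.spatial.transform import Rotation as Ro
np.set_printoptions(precision=4,suppress=True)
t=cv2.imread("pics/top0.png")
C=lambda x,y:(x/4+395,(y-225)/4+195)
S=lambda x,y:((x-240)/4+350,(y-225)/4+115)
print("wing top 2view",two(C(160,441),S(507,286)))
q=[plane("top",*C(*c),.098) for c in((148,412),(165,408),(172,470),(155,474))]
print("wing corners",np.array(q),np.mean(q,0))
for a,b in((0,3),(1,2)):
    d=q[a]-q[b];print("len,ang",np.hypot(*d[:2]),np.degrees(np.arctan2(d[1],d[0])))
print("collar",plane("top",*C(134,446),.042),"plug top",plane("top",*C(142,306),.07))
rk=[plane("top",*C(*c),.034) for c in((64,257),(189,260),(191,511),(66,508))]
print("rack",np.array(rk),np.mean(rk,0))
D=lambda x,y:(x/3+195,y/3+170)
r=[plane("top",*D(*c),.03) for c in((30,143),(370,37),(385,88),(45,192))]
print("rail corners",np.array(r),np.mean(r,0))
for a,b in((0,1),(3,2),(1,2),(0,3)):
    d=r[b]-r[a];print(np.hypot(*d[:2]),np.degrees(np.arctan2(d[1],d[0])))
print("block top corners",[plane("top",*D(*c),.042)[:2] for c in((67,125),(132,104),(147,158),(84,180))])
print("pad front",plane("top",*D(168,124),.04))
print("jars lid",plane("top",267,119,.1),plane("top",350,133,.1))
print("green",plane("top",414,290,.03))
R=Ro.from_euler("xyz",get_obs()["ee_rot"]).as_matrix();print("tool R",R)
E
```

```text
wing top 2view (array([ 0.473 , -0.2678,  0.0945]), np.float64(0.0019934269838992997))
wing corners [[ 0.4897 -0.2614  0.098 ]
 [ 0.4916 -0.271   0.098 ]
 [ 0.4579 -0.2719  0.098 ]
 [ 0.456  -0.2624  0.098 ]] [ 0.4738 -0.2667  0.098 ]
len,ang 0.03371902666925365 1.6479653857631564
len,ang 0.03375123253046039 1.5148669366366103
collar [ 0.4751 -0.2674  0.042 ] plug top [ 0.5529 -0.271   0.07  ]
rack [[ 0.5896 -0.2367  0.034 ]
 [ 0.5857 -0.3118  0.034 ]
 [ 0.4372 -0.2996  0.034 ]
 [ 0.4408 -0.227   0.034 ]] [ 0.5133 -0.2688  0.034 ]
rail corners [[ 0.5676  0.259   0.03  ]
 [ 0.6477 -0.0148  0.03  ]
 [ 0.605  -0.0259  0.03  ]
 [ 0.528   0.2456  0.03  ]] [0.5871 0.116  0.03  ]
0.2852136326843925 -73.68214849690796
0.2822176151276586 -74.16879298424706
0.04417326226965142 -165.43718932878605
0.04178825963639081 -161.41468428046042
block top corners [array([0.5792, 0.2266]), array([0.5948, 0.1755]), array([0.5512, 0.1629]), array([0.5351, 0.2119])]
pad front [0.5783 0.1471 0.04  ]
jars lid [0.786  0.1013 0.1   ] [ 0.7462 -0.0916  0.1   ]
green [ 0.3857 -0.2296  0.03  ]
tool R [[-0.0007  0.3652 -0.9309]
 [ 0.0016 -0.9309 -0.3652]
 [-1.     -0.0017  0.0001]]
```

Sizes agree: wing 34 mm, rail 283 x 43 mm, and the two-view wing top is at 94.5 mm against 98 expected. The anchor is at (0.474, -0.267). I'll move above it.

Emit:
carry_out(deltas=[[[2,0,0,0.006,-0.025,-0.034,0.06],[4,0,0,0.012,-0.051,-0.069,0.06],[6,0,0,0.018,-0.076,-0.103,0.06],[8,0,0,0.024,-0.101,-0.137,0.06],[11,0,0,0.03,-0.127,-0.172,0.06],[14,0,0,0.036,-0.152,-0.206,0.06],[16,0,0,0.042,-0.177,-0.241,0.06],[18,0,0,0.048,-0.202,-0.275,0.06],[20,0,0,0.054,-0.228,-0.31,0.06],[20,0,0,0.06,-0.253,-0.344,0.06]]])

```text
time: 1.1
ee_pos: [0.4746, -0.2648, 0.1616]
ee_rot: [-1.038, 1.569, 2.128]
contact_force: [0.2, 0.1, 0.9]
grip_width: 0.0598
```

```bash
cat >> h.py <<'E'
from scipy.spatial.transform import Rotation as Ro
np.set_printoptions(precision=4,suppress=True)
def st():
    o=get_obs();R=Ro.from_euler("xyz",o["ee_rot"]).as_matrix();return o,R,np.array(o["ee_pos"])
def tgt(P,yaw):
    "tool-frame shift and rotvec(deg) to put TCP at P, pointing down, tool y at heading yaw (deg)"
    o,R,p=st();a=np.radians(yaw);y=np.array([np.cos(a),np.sin(a),0]);x=np.array([0,0,-1.])
    Rt=np.c_[x,y,np.cross(x,y)]
    print("t",o["time"],"p",p,"F",np.array(o["contact_force"]),"w",round(float(o["grip_width"]),4),"yheading",np.degrees(np.arctan2(R[1,1],R[0,1])))
    print("turn",np.degrees(Ro.from_matrix(R.T@Rt).as_rotvec()),"shift",R.T@(np.array(P)-p))
def wrist(u,v,z,R,p):
    c=camera_params("wrist");K=c["K"];T=c["tool_from_camera"]
    a=np.array([(u-K[0,2])/K[0,0],(v-K[1,2])/K[1,1]]);th=np.hypot(*a)
    d=R@T[:3,:3]@np.r_[a/th*np.sin(th),np.cos(th)];c0=p+R@T[:3,3]
    return c0+d*(z-c0[2])/d[2]
E
python3 -c "
from h import *
tgt([.474,-.267,.061],-88.5)
o,R,p=st();print(R,p.tolist());cv2.imwrite('pics/w1.png',get_image('wrist'))"
```

```text
t 1.1 p [ 0.4746 -0.2648  0.1616] F [0.2134 0.0919 0.8653] w 0.0598 yheading -88.60628076809877
turn [-0.1062  0.062   0.1054] shift [0.1006 0.0024 0.0005]
[[-0.0011  0.0243 -0.9997]
 [ 0.0018 -0.9997 -0.0243]
 [-1.     -0.0018  0.0011]] [0.4745927069081301, -0.2648086518864781, 0.16158596323472244]
```

View pics/w1.png

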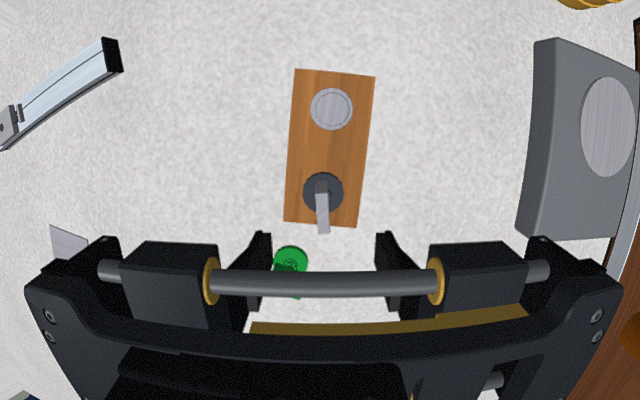

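The wrist view shows the wing at (323,214), midway between the fingers at 258 and 388, and clear of the green piece and the plug. I'll descend and grip.

Emit:
carry_out(deltas=[[[0,0,0,0.035,0.002,0,0.06],[0,0,0,0.07,0.002,0,0.06],[0,0,0,0.09,0.002,0,0.06],[0,0,0,0.1,0.002,0,0.06],[0,0,0,0.1,0.002,0,0.06],[0,0,0,0.1,0.002,0,0.0],[0,0,0,0.1,0.002,0,0.0],[0,0,0,0.1,0.002,0,0.0],[0,0,0,0.1,0.002,0,0.0],[0,0,0,0.1,0.002,0,0.0]]])

```text
time: 2.15
ee_pos: [0.4792, -0.2577, 0.0612]
ee_rot: [-1.806, 1.563, 1.372]
contact_force: [-0.3, 0.6, -0.3]
grip_width: 0.0278
```

Emit:
carry_out(deltas=[[[0,0,0,0,0,0,0.0],[0,0,0,0,0,0,0.0],[0,0,0,-0.02,0,0,0.0],[0,0,0,-0.05,0,0,0.0],[0,0,0,-0.09,0,0,0.0],[0,0,0,-0.12,0,0,0.0],[0,0,0,-0.12,0,0,0.0]]])

```text
time: 2.85
ee_pos: [0.4815, -0.2593, 0.1852]
ee_rot: [-2.756, 1.561, 0.421]
contact_force: [0.8, -0.7, -1.7]
grip_width: 0.0098
```

```bash
python3 -c "
from h import *
a=np.radians(106.1);u=np.array([np.cos(a),np.sin(a)])
P=np.array([.587,.116])-.08*u
tgt([*P,.2],16.1)"
```

```text
t 2.85 p [ 0.4815 -0.2593  0.1852] F [ 0.7586 -0.6954 -1.7186] w 0.0098 yheading -87.95910315363507
turn [-104.0591   -0.564    -0.3249] shift [-0.0124 -0.2938 -0.1384]
```

Emit:
carry_out(deltas=[[[-8,0,0,-0.001,-0.022,-0.01,0.0],[-16,0,0,-0.002,-0.044,-0.02,0.0],[-24,0,0,-0.003,-0.066,-0.031,0.0],[-32,0,0,-0.004,-0.09,-0.042,0.0],[-40,0,0,-0.005,-0.113,-0.053,0.0],[-48,0,0,-0.006,-0.135,-0.064,0.0],[-56,0,0,-0.007,-0.158,-0.074,0.0],[-64,0,0,-0.008,-0.18,-0.085,0.0],[-72,0,0,-0.009,-0.203,-0.096,0.0],[-80,0,0,-0.01,-0.226,-0.107,0.0]]])

```text
time: 3.85
ee_pos: [0.5792, -0.0286, 0.195]
ee_rot: [2.44, 1.564, 0.736]
contact_force: [0.5, 0.6, -2.5]
grip_width: 0.0099
```

```bash
python3 -c "
from h import *
tgt([.609,.039,.2],16.1)"
```

```text
t 3.85 p [ 0.5792 -0.0286  0.195 ] F [ 0.5238  0.6309 -2.5185] w 0.0099 yheading -7.62312486425037
turn [-23.7223  -0.2478  -0.3179] shift [-0.0045  0.0206 -0.071 ]
```

Emit:
carry_out(deltas=[[[-8,0,0,-0.001,0.007,-0.024,0.0],[-16,0,0,-0.003,0.014,-0.047,0.0],[-24,0,0,-0.005,0.021,-0.071,0.0],[-24,0,0,-0.005,0.021,-0.071,0.0],[-24,0,0,-0.005,0.021,-0.071,0.0],[-24,0,0,-0.005,0.021,-0.071,0.0]]])

```text
time: 4.45
ee_pos: [0.6084, 0.0376, 0.199]
ee_rot: [2.282, 1.566, 0.995]
contact_force: [-0.1, -0.1, -3.7]
grip_width: 0.0099
```

```bash
python3 -c "
from h import *
tgt([.609,.039,.2],16.1)
o,R,p=st();np.savez('w2.npz',R=R,p=p);print(R)
cv2.imwrite('pics/w2.png',get_image('wrist'));cv2.imwrite('pics/s2.png',get_image('side'));cv2.imwrite('pics/t2.png',get_image('top'))"
```

```text
t 4.45 p [0.6084 0.0376 0.199 ] F [-0.0636 -0.0858 -3.7195] w 0.0099 yheading 16.259993209345616
turn [ 0.1603 -0.1637 -0.1893] shift [-0.001   0.001  -0.0012]
[[ 0.0024  0.96    0.28  ]
 [ 0.0037  0.28   -0.96  ]
 [-1.      0.0033 -0.0029]]
```

View pics/w2.png

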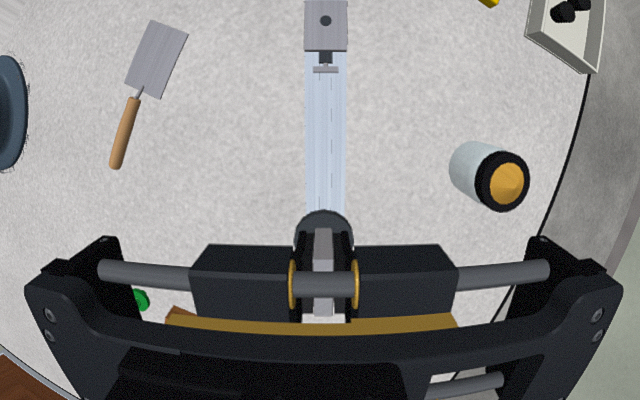

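The wrist view shows the anchor held above the open rail. The rail spans columns 305 to 346, with the pad near (325,69) and the block's front near row 51. I'll refine the slot line from intensity profiles and enlarge it.

```bash
python3 - <<'E'
from h import *
im=cv2.imread("pics/w2.png");z=np.load("w2.npz");R,p=z["R"],z["p"]
c=cv2.resize(im[0:240,280:370],None,fx=5,fy=5,interpolation=cv2.INTER_CUBIC)[:, :]
c=np.hstack([c[:600],c[600:]])
cv2.imwrite("pics/c2.png",cv2.convertScaleAbs(cv2.cvtColor(c,6),alpha=1.0))
g=cv2.cvtColor(im,6).astype(float)
for r in(90,110,130,150,170,190):
    print(r,g[r-4:r+5,300:352].mean(0).astype(int).tolist())
E
```

```text
90 [203, 203, 204, 203, 200, 201, 197, 199, 196, 193, 196, 197, 192, 195, 198, 199, 201, 201, 199, 198, 199, 197, 195, 194, 197, 196, 193, 197, 198, 201, 196, 189, 201, 199, 198, 196, 193, 196, 197, 194, 193, 198, 200, 201, 200, 198, 203, 203, 201, 200, 202, 201]
110 [202, 200, 196, 194, 194, 195, 198, 198, 195, 194, 194, 195, 194, 194, 195, 199, 199, 200, 199, 200, 198, 197, 195, 193, 196, 193, 193, 195, 199, 202, 196, 182, 198, 199, 197, 195, 192, 193, 197, 193, 193, 195, 201, 202, 199, 198, 204, 206, 205, 202, 202, 199]
130 [196, 194, 197, 202, 202, 199, 198, 197, 195, 195, 196, 197, 195, 192, 195, 200, 202, 201, 199, 199, 199, 196, 194, 195, 196, 195, 192, 195, 200, 200, 201, 199, 198, 199, 196, 196, 194, 196, 197, 193, 195, 196, 202, 203, 201, 200, 200, 201, 200, 198, 197, 197]
150 [200, 201, 200, 199, 198, 199, 199, 198, 197, 196, 197, 197, 196, 194, 195, 202, 203, 203, 202, 201, 199, 196, 195, 196, 198, 197, 193, 197, 203, 204, 199, 180, 194, 198, 198, 194, 194, 197, 197, 195, 194, 198, 204, 203, 204, 200, 202, 202, 207, 206, 205, 203]
170 [201, 200, 200, 199, 199, 199, 200, 199, 197, 197, 198, 198, 199, 196, 195, 203, 206, 205, 204, 202, 199, 199, 197, 197, 200, 199, 193, 200, 206, 207, 205, 197, 198, 199, 198, 195, 196, 199, 199, 195, 195, 204, 206, 205, 204, 203, 200, 201, 201, 201, 202, 202]
190 [196, 198, 197, 199, 197, 200, 200, 200, 201, 198, 200, 199, 201, 198, 195, 204, 209, 209, 205, 203, 200, 199, 197, 198, 201, 201, 197, 202, 208, 209, 206, 196, 198, 200, 199, 198, 197, 201, 200, 198, 200, 206, 208, 207, 203, 198, 193, 195, 196, 198, 199, 199]
```

View pics/c2.png

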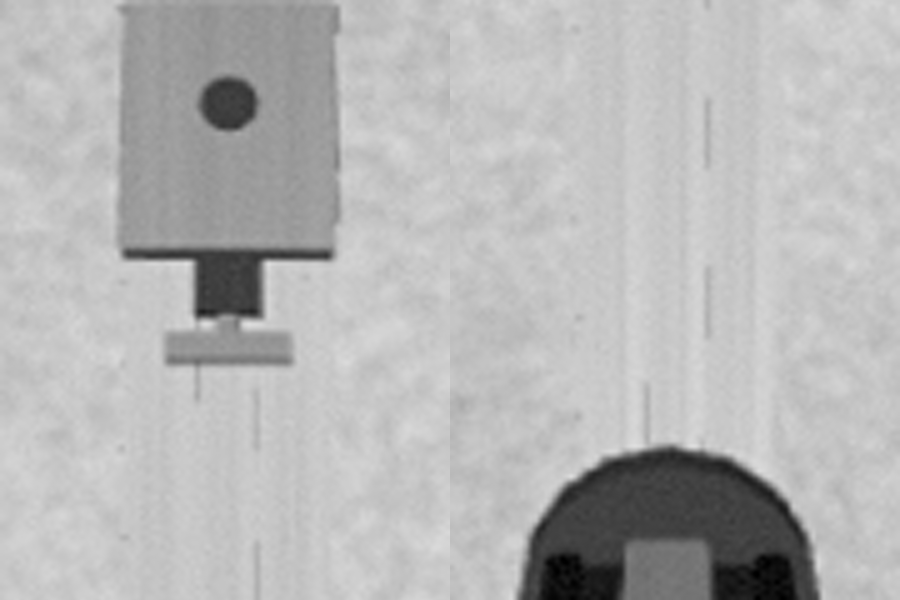

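```bash
python3 - <<'E'
from h import *
z=np.load("w2.npz");R,p=z["R"],z["p"]
a=wrist(325.3,78,.03,R,p);b=wrist(325.4,200,.03,R,p)
u=(a-b)[:2];u/=np.linalg.norm(u);print("slot",a,b,"heading",np.degrees(np.arctan2(u[1],u[0])))
for r in(78,200):print("width",np.linalg.norm(wrist(331.3,r,.03,R,p)-wrist(319.4,r,.03,R,p)))
f=wrist(326,72.5,.030,R,p);print("pad front (z .03/.036/.04)",f,wrist(326,72.5,.036,R,p),wrist(326,72.5,.04,R,p))
print("block front bottom",wrist(326,52,.03,R,p),"block top front",wrist(326,49.5,.042,R,p))
n=np.array([-u[1],u[0]]);print("n",n,"TCP off slot",(p[:2]-b[:2])@n)
# image position of pad front along u from TCP, collar edge
print("TCP along u to pad front",(f[:2]-p[:2])@u)
print("collar left/right at z~collar",[R.T@(wrist(x,228,p[2]-.016-.006,R,p)-p) for x in(295.5,353)])
s=cv2.imread("pics/s2.png");t=cv2.imread("pics/t2.png")
q=proj("side",p).astype(int);k=proj("top",p).astype(int);print(q,k)
f=lambda im,c:cv2.resize(im[max(c[1]-60,0):c[1]+60,c[0]-65:c[0]+65],(480,440),interpolation=2)[:,:395]
cv2.imwrite("pics/c3.png",np.hstack([f(s,q),f(t,k)]))
E
```

```text
slot [0.5809 0.1448 0.03  ] [0.6187 0.0161 0.03  ] heading 106.34964544000069
width 0.01251909300662044
width 0.013375635310191217
pad front (z .03/.036/.04) [0.5799 0.1508 0.03  ] [0.5801 0.1501 0.036 ] [0.5801 0.1496 0.04  ]
block front bottom [0.5737 0.1723 0.03  ] block top front [0.5734 0.1728 0.042 ]
n [-0.9596 -0.2815] TCP off slot 0.003791221597456617
TCP along u to pad front 0.11662082042801075
collar left/right at z~collar [array([ 0.022 , -0.0172, -0.003 ]), array([ 0.0221,  0.0201, -0.0029])]
[300 147] [291 181]
```

View pics/c3.png

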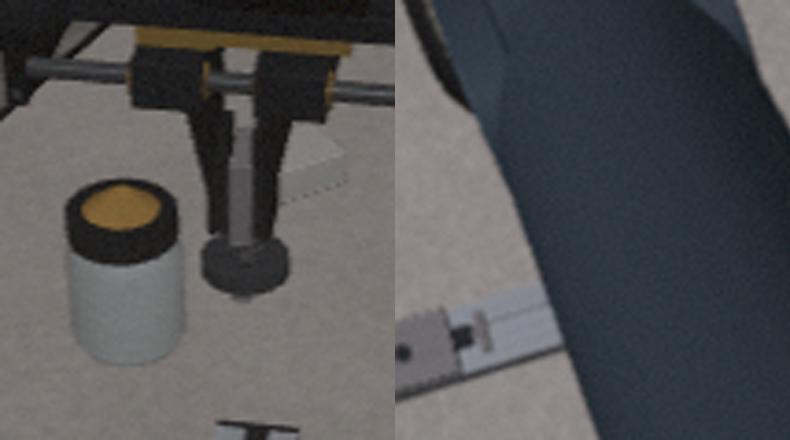

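```bash
python3 - <<'E'
from h import *
z=np.load("w2.npz");R,p=z["R"],z["p"]
c=camera_params("wrist");print(c)
for x in(295.5,323.13,353):
  for v in (226,230): print(x,v,R.T@(wrist(x,v,p[2]-.022,R,p)-p))
# collar outline circle fit in w2
im=cv2.imread("pics/w2.png");g=cv2.cvtColor(im,6)
for r in range(212,246,4):
  d=np.where(g[r,285:365]<110)[0]+285;print(r,d.min() if len(d) else 0,d.max() if len(d) else 0)
tgt([.609,.039,.2],16.35)
E
```

```text
{'K': array([[309.7069,   0.    , 323.1296],
       [  0.    , 309.7069, 197.2117],
       [  0.    ,   0.    ,   1.    ]]), 'tool_from_camera': array([[ 0.    , -0.2899,  0.9571, -0.1632],
       [ 1.    , -0.0004, -0.0002,  0.0008],
       [ 0.0004,  0.9571,  0.2899, -0.0799],
       [ 0.    ,  0.    ,  0.    ,  1.    ]])}
295.5 226 [ 0.022  -0.0171 -0.0044]
295.5 230 [ 0.0219 -0.0172 -0.0016]
323.13 226 [ 0.022   0.0007 -0.0044]
323.13 230 [ 0.022   0.0007 -0.0016]
353 226 [ 0.0221  0.0201 -0.0043]
353 230 [ 0.0221  0.0202 -0.0015]
212 311 336
216 305 342
220 301 346
224 298 349
228 296 351
232 295 352
236 295 352
240 294 353
244 294 352
t 4.6 p [0.609  0.0377 0.2   ] F [-0.2814  0.095  -2.0133] w 0.0097 yheading 16.265793777524745
turn [-0.0838 -0.1489 -0.3   ] shift [ 0.      0.0004 -0.0012]
```

```bash
python3 -c "
from h import *
tgt([.5936,.0979,.085],16.3)"
```

```text
t 4.6 p [0.609  0.0377 0.2   ] F [-0.2814  0.095  -2.0133] w 0.0097 yheading 16.265793777524745
turn [-0.0338 -0.149  -0.2999] shift [ 0.1152  0.0015 -0.0618]
```

Emit:
carry_out(deltas=[[[0,-0.1,-0.3,0.03,0.001,-0.016,0.0],[0,-0.1,-0.3,0.06,0.0015,-0.032,0.0],[0,-0.1,-0.3,0.09,0.0015,-0.048,0.0],[0,-0.1,-0.3,0.11,0.0015,-0.062,0.0],[0,-0.1,-0.3,0.115,0.0015,-0.062,0.0],[0,-0.1,-0.3,0.115,0.0015,-0.062,0.0],[0,-0.1,-0.3,0.115,0.0015,-0.062,0.0],[0,-0.1,-0.3,0.115,0.0015,-0.062,0.0]]])

```text
time: 5.4
ee_pos: [0.5949, 0.097, 0.0866]
ee_rot: [1.526, 1.568, 0.237]
contact_force: [-0.4, -0.2, -1.9]
grip_width: 0.0097
```

```bash
python3 -c "
from h import *
im=get_image('wrist')
tgt([.5936,.0979,.085],16.3);print(st()[1])
s=get_image('side');o,R,p=st();q=proj('side',p-[0,0,.04]).astype(int)
a=cv2.resize(im[0:330,230:420],None,fx=1.8,fy=1.8,interpolation=2)
b=cv2.resize(s[q[1]-70:q[1]+60,q[0]-50:q[0]+50],None,fx=4.4,fy=4.4,interpolation=2)
b=np.vstack([b,np.zeros((a.shape[0]-b.shape[0],b.shape[1],3),np.uint8)])
cv2.imwrite('pics/c4.png',np.hstack([a,b]));cv2.imwrite('pics/w4.png',im);print(q,a.shape)"
```

```text
t 5.45 p [0.5947 0.0972 0.0865] F [-0.0181  0.0739 -2.5211] w 0.0097 yheading 16.158700805190385
turn [-0.1413 -0.0017 -0.1384] shift [ 0.0015 -0.0009 -0.001 ]
[[ 0.0023  0.9605  0.2783]
 [ 0.0007  0.2783 -0.9605]
 [-1.      0.0024 -0.    ]]
[293 240] (594, 342, 3)
```

View pics/c4.png

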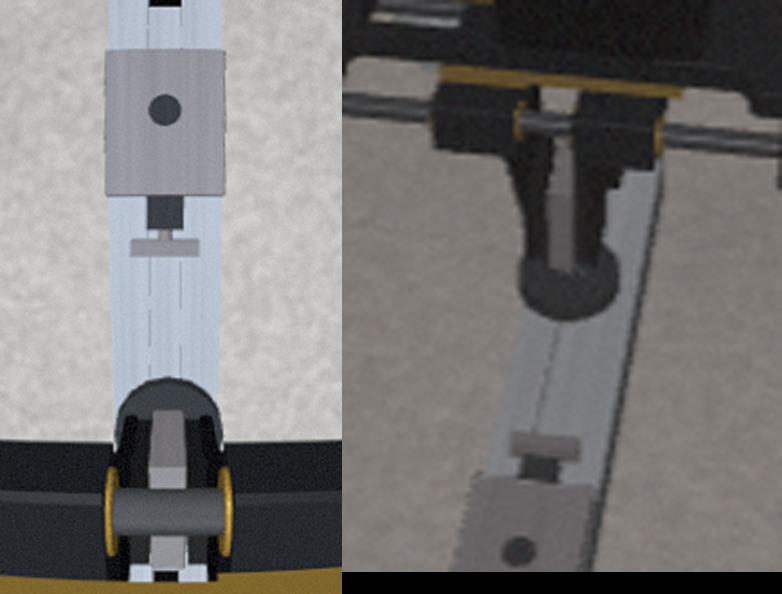

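The wrist crop puts the slot centre at column 321.8 and the collar centre at 323.9, so I need about -1.2 mm in tool y. The side view shows the anchor upright over the slot. I'll lower with that correction.

Emit:
carry_out(deltas=[[[-0.1,0,-0.1,0.005,-0.001,0,0.0],[-0.1,0,-0.1,0.01,-0.0012,0,0.0],[-0.1,0,-0.1,0.014,-0.0012,0,0.0],[-0.1,0,-0.1,0.017,-0.0012,0,0.0],[-0.1,0,-0.1,0.02,-0.0012,0,0.0],[-0.1,0,-0.1,0.022,-0.0012,0,0.0],[-0.1,0,-0.1,0.024,-0.0012,0,0.0],[-0.1,0,-0.1,0.025,-0.0012,0,0.0],[-0.1,0,-0.1,0.025,-0.0012,0,0.0],[-0.1,0,-0.1,0.025,-0.0012,0,0.0]]])

```text
time: 6.5
ee_pos: [0.5935, 0.0971, 0.0614]
ee_rot: [1.964, 1.57, 0.678]
contact_force: [0.0, -0.3, -2.1]
grip_width: 0.0097
```

```bash
python3 -c "
from h import *
tgt([.5936,.0979,.0585],16.3)"
```

```text
t 6.5 p [0.5935 0.0971 0.0614] F [ 0.04   -0.2632 -2.1234] w 0.0097 yheading 16.282980143327162
turn [-0.017  -0.0108 -0.026 ] shift [ 0.0029  0.0003 -0.0007]
```

Emit:
carry_out(deltas=[[[0,0,0,0.001,0,0,0.0],[0,0,0,0.002,0,0,0.0],[0,0,0,0.003,0,0,0.0],[0,0,0,0.003,0,0,0.0],[0,0,0,0.003,0,0,0.0]]])

```text
time: 7.0
ee_pos: [0.5937, 0.0972, 0.059]
ee_rot: [1.444, 1.57, 0.158]
contact_force: [-1.1, -1.4, 2.5]
grip_width: 0.0099
```

Emit:
carry_out(deltas=[[[0,0,0,0.0005,0,0,0.0],[0,0,0,0.001,0,0,0.0],[0,0,0,0.001,0,0,0.0],[0,0,0,0.001,0,0,0.0]]])

```text
time: 7.4
ee_pos: [0.5937, 0.0972, 0.0581]
ee_rot: [1.402, 1.57, 0.115]
contact_force: [-1.5, -0.5, 4.8]
grip_width: 0.0096
```

Emit:
carry_out(deltas=[[[0,0,0,-0.001,0,0,0.0],[0,0,0,-0.001,0,-0.005,0.0],[0,0,0,-0.001,0,-0.01,0.0],[0,0,0,-0.001,0,-0.015,0.0],[0,0,0,-0.001,0,-0.02,0.0],[0,0,0,-0.001,0,-0.024,0.0],[0,0,0,-0.001,0,-0.024,0.0],[0,0,0,-0.001,0,-0.024,0.0]]])

```text
time: 8.2
ee_pos: [0.5867, 0.1217, 0.0592]
ee_rot: [2.389, 1.569, 1.103]
contact_force: [0.2, 1.6, 1.9]
grip_width: 0.0095
```

```bash
python3 -c "
from h import *
tgt([.5936-.04*.2807,.0979+.04*.9598,.0585],16.3)
o,R,p=st();im=get_image('wrist')
cv2.imwrite('pics/w5.png',im);a=cv2.resize(im[60:260,250:400],None,fx=3.6,fy=3.0,interpolation=2);
g=cv2.resize(im[60:260,250:400],None,fx=3,fy=3,interpolation=2);cv2.imwrite('pics/c5.png',g)"
```

```text
t 8.2 p [0.5867 0.1217 0.0592] F [0.1949 1.5636 1.933 ] w 0.0095 yheading 16.32699844028208
turn [ 0.0271 -0.088  -0.0825] shift [ 0.0007 -0.     -0.0152]
```

View pics/c5.png

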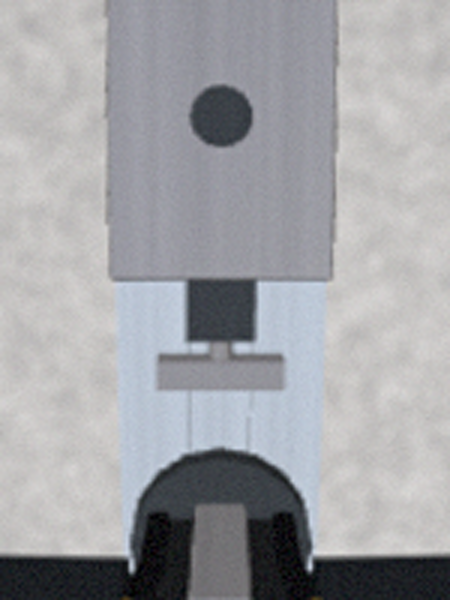

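The collar's front edge is at crop row 449 and the pad's front at 390, so the gap is roughly 13 mm. The foot is in the slot and parallel to it. I'll advance slowly and feel for contact.

Emit:
carry_out(deltas=[[[0,0,0,0,0,-0.003,0.0],[0,0,0,0,0,-0.006,0.0],[0,0,0,0,0,-0.008,0.0],[0,0,0,0,0,-0.009,0.0],[0,0,0,0,0,-0.009,0.0]]])

```text
time: 8.75
ee_pos: [0.5841, 0.1303, 0.0592]
ee_rot: [2.494, 1.569, 1.208]
contact_force: [0.3, -2.7, 2.7]
grip_width: 0.0099
```

Emit:
carry_out(deltas=[[[0,0,0,0,0,-0.0005,0.0],[0,0,0,0,0,-0.001,0.0],[0,0,0,0,0,-0.001,0.0]]])

```text
time: 9.05
ee_pos: [0.5837, 0.1312, 0.0591]
ee_rot: [2.527, 1.569, 1.241]
contact_force: [0.7, -1.5, 3.5]
grip_width: 0.01
```

Emit:
carry_out(deltas=[[[0,0,0,0,0,-0.0005,0.0],[0,0,0,0,0,-0.001,0.0],[0,0,0,0,0,-0.001,0.0]]])

```text
time: 9.35
ee_pos: [0.5834, 0.1322, 0.0592]
ee_rot: [2.534, 1.569, 1.248]
contact_force: [0.1, -2.0, 2.9]
grip_width: 0.0099
```

Emit:
carry_out(deltas=[[[0,0,0,0,0,-0.0005,0.0],[0,0,0,0,0,-0.001,0.0],[0,0,0,0,0,-0.001,0.0]]])

```text
time: 9.65
ee_pos: [0.5831, 0.1333, 0.0591]
ee_rot: [2.598, 1.569, 1.312]
contact_force: [0.8, -2.6, 2.7]
grip_width: 0.01
```

Emit:
carry_out(deltas=[[[0,0,0,0,0,-0.0005,0.0],[0,0,0,0,0,-0.001,0.0],[0,0,0,0,0,-0.001,0.0]]])

```text
time: 9.95
ee_pos: [0.5828, 0.1345, 0.0592]
ee_rot: [2.597, 1.569, 1.311]
contact_force: [0.3, -2.4, 3.2]
grip_width: 0.01
```

```bash
python3 - <<'E'
from h import *
o,R,p=st();im=get_image("wrist");cv2.imwrite("pics/w6.png",im);print(p,o["contact_force"])
z5=cv2.cvtColor(cv2.imread("pics/w5.png"),6);g=cv2.cvtColor(im,6)
for n,x in(("w5",z5),("now",g)): print(n,x[155:235:1,316:330].mean(1).astype(int).tolist())
print("w5 gap mm",1e3*np.linalg.norm(wrist(323,190,.034,R,p)-wrist(323,209.7,.038,R,p)))
E
```

```text
[0.5828 0.1345 0.0592] [ 0.2575 -2.4357  3.2403]
w5 [62, 64, 63, 63, 63, 63, 62, 64, 64, 63, 65, 64, 63, 62, 64, 64, 62, 60, 86, 139, 162, 159, 148, 126, 118, 130, 142, 146, 148, 148, 147, 147, 148, 146, 147, 180, 196, 195, 194, 194, 194, 193, 194, 194, 193, 193, 194, 193, 193, 193, 193, 193, 195, 190, 162, 85, 49, 44, 52, 61, 63, 62, 63, 62, 63, 62, 63, 64, 64, 64, 63, 64, 74, 101, 113, 113, 112, 112, 111, 112]
now [152, 154, 153, 153, 153, 153, 153, 153, 153, 154, 154, 153, 153, 152, 154, 153, 154, 155, 155, 140, 105, 63, 60, 64, 64, 64, 63, 66, 62, 63, 63, 64, 63, 63, 63, 64, 64, 62, 61, 64, 122, 152, 157, 139, 121, 120, 126, 136, 148, 148, 148, 147, 148, 147, 150, 152, 94, 45, 48, 59, 64, 62, 63, 63, 62, 62, 63, 63, 64, 63, 63, 63, 74, 101, 113, 112, 113, 111, 112, 112]
w5 gap mm 12.43039848122993
```

Emit:
carry_out(deltas=[[[0,0,0,0,0,-0.0005,0.0],[0,0,0,0,0,-0.001,0.0],[0,0,0,0,0,-0.001,0.0]]])

```text
time: 10.3
ee_pos: [0.5824, 0.1355, 0.0592]
ee_rot: [2.678, 1.569, 1.392]
contact_force: [1.4, -3.1, 2.8]
grip_width: 0.0099
```

Emit:
carry_out(deltas=[[[0,0,0,0,0,-0.0005,0.0],[0,0,0,0,0,-0.001,0.0],[0,0,0,0,0,-0.001,0.0]]])

```text
time: 10.6
ee_pos: [0.5821, 0.1366, 0.0592]
ee_rot: [2.684, 1.569, 1.398]
contact_force: [0.6, -2.3, 2.2]
grip_width: 0.0098
```

```bash
python3 - <<'E'
from h import *
o,R,p=st();im=get_image("wrist");cv2.imwrite("pics/w7.png",im);print(p,o["contact_force"])
g=cv2.cvtColor(im,6)
print(g[155:235:1,316:330].mean(1).astype(int).tolist())
E
```

```text
[0.5821 0.1366 0.0592] [ 0.5955 -2.3447  2.1907]
[153, 153, 152, 153, 153, 152, 152, 153, 154, 153, 153, 153, 152, 153, 153, 152, 153, 153, 153, 153, 154, 154, 155, 129, 88, 61, 62, 62, 63, 63, 64, 63, 64, 64, 64, 64, 63, 63, 63, 65, 64, 61, 59, 91, 164, 165, 145, 125, 121, 120, 136, 145, 148, 147, 148, 147, 148, 149, 144, 121, 66, 59, 61, 63, 61, 63, 63, 63, 64, 63, 63, 64, 75, 101, 113, 113, 112, 112, 111, 112]
```

Measured against the block and bar, the pad hasn't moved yet, and the force is only friction at about 2 N. I'll continue in 1 mm steps.

Emit:
carry_out(deltas=[[[0,0,0,0,0,-0.0005,0.0],[0,0,0,0,0,-0.001,0.0],[0,0,0,0,0,-0.001,0.0]]])

```text
time: 10.95
ee_pos: [0.582, 0.1367, 0.0591]
ee_rot: [2.415, 1.57, 1.129]
contact_force: [2.0, -3.5, 2.6]
grip_width: 0.0096
```

Emit:
carry_out(deltas=[[[0,0,0,0,0,-0.0005,0.0],[0,0,0,0,0,-0.001,0.0],[0,0,0,0,0,-0.001,0.0]]])

```text
time: 11.25
ee_pos: [0.582, 0.1369, 0.0591]
ee_rot: [1.216, 1.57, -0.07]
contact_force: [1.6, -4.7, 2.2]
grip_width: 0.0098
```

```bash
python3 - <<'E'
from h import *
o,R,p=st();im=get_image("wrist");cv2.imwrite("pics/w8.png",im);print(p,o["contact_force"])
g=cv2.cvtColor(im,6)
print(g[155:235:1,316:330].mean(1).astype(int).tolist())
E
```

```text
[0.582  0.1369 0.0591] [ 1.6041 -4.6755  2.1623]
[154, 154, 153, 153, 152, 153, 154, 153, 153, 153, 153, 154, 153, 153, 154, 153, 154, 153, 153, 152, 153, 154, 156, 147, 99, 59, 62, 63, 64, 62, 64, 64, 63, 62, 64, 63, 63, 64, 63, 64, 63, 62, 61, 78, 133, 159, 150, 131, 122, 122, 128, 143, 148, 149, 146, 148, 147, 148, 151, 142, 71, 57, 63, 63, 62, 62, 63, 64, 65, 63, 63, 63, 64, 97, 113, 113, 112, 112, 112, 112]
```

Contact: the position stalls at y = 0.1367 while the force rises. I'll push about 2 mm in.

Emit:
carry_out(deltas=[[[0,0,0,0,0,-0.001,0.0],[0,0,0,0,0,-0.002,0.0],[0,0,0,0,0,-0.002,0.0]]])

```text
time: 11.6
ee_pos: [0.5818, 0.1375, 0.0591]
ee_rot: [0.285, 1.569, -1.002]
contact_force: [2.2, -6.5, 3.2]
grip_width: 0.01
```

Emit:
carry_out(deltas=[[[0,0,0,0,0,-0.001,0.0],[0,0,0,0,0,-0.002,0.0],[0,0,0,0,0,-0.002,0.0]]])

```text
time: 11.9
ee_pos: [0.5817, 0.1379, 0.059]
ee_rot: [0.078, 1.567, -1.21]
contact_force: [2.0, -6.5, 3.8]
grip_width: 0.01
```

```bash
python3 - <<'E'
from h import *
o,R,p=st();print(p,o["contact_force"],R[:,2])
# w5 pose: same orientation within 0.1 deg -> use relative tool coords
for nm,v,dz,half in(("collar",209.6,-.021,20),("wing",227.5,.037,17)):
    q=R.T@(wrist(323.3,v,p[2]+dz,R,p)-p);print(nm,q,"axis tool z mm",q[2]*1e3+half)
c=camera_params("wrist")
# rear wing end visible in w1/w2: row of rear edge
g=cv2.cvtColor(cv2.imread("pics/w2.png"),6);print(g[222:330:2,319:327].mean(1).astype(int).tolist())
E
```

```text
[0.5817 0.1379 0.059 ] [ 2.011  -6.5371  3.7962] [ 0.2792 -0.9602  0.004 ]
collar [ 0.0209  0.0008 -0.016 ] axis tool z mm 4.037600251055851
wing [-0.0371  0.0008 -0.0278] axis tool z mm -10.767677838678381
[65, 65, 64, 102, 115, 115, 115, 116, 115, 116, 116, 118, 114, 116, 116, 116, 116, 118, 115, 152, 153, 154, 152, 154, 159, 54, 68, 77, 82, 86, 91, 92, 92, 94, 96, 90, 79, 64, 129, 154, 153, 153, 151, 152, 151, 151, 152, 172, 202, 199, 203, 110, 103, 105]
```

```bash
python3 - <<'E'
from h import *
o,R,p=st()
for nm,v,dz,half in(("wing bottom front",227.5,-.003,17),("top front",259.3,.037,17),("top rear",316,.037,-17),("collar top front",209.6,-.019,20)):
    q=R.T@(wrist(323.3,v,p[2]+dz,R,p)-p);print(nm,q*1e3,"axis tool z mm",q[2]*1e3+half)
E
```

```text
wing bottom front [  2.9551   0.8338 -11.21  ] axis tool z mm 5.789973594379946
top front [-37.0478   0.8156 -11.8448] axis tool z mm 5.155233758845139
top rear [-36.9124   0.8096  21.7593] axis tool z mm 4.7592768396133245
collar top front [ 18.9333   0.8427 -16.6576] axis tool z mm 3.3424455521520784
```

The grip is about 5.2 mm ahead of the anchor's axis, so I'll swing the TCP about that axis during the twist. First I'll press down while holding the push.

Emit:
carry_out(deltas=[[[0,0,0,0.002,0,-0.002,0.0],[0,0,0,0.003,0,-0.002,0.0],[0,0,0,0.004,0,-0.002,0.0],[0,0,0,0.005,0,-0.002,0.0],[0,0,0,0.0055,0,-0.002,0.0],[0,0,0,0.0055,0,-0.002,0.0]]])

```text
time: 12.5
ee_pos: [0.5818, 0.138, 0.0544]
ee_rot: [0.016, 1.564, -1.273]
contact_force: [0.3, -8.7, 10.1]
grip_width: 0.01
```

```bash
python3 - <<'E'
from h import *
o,R,p=st();print(p,o["contact_force"],o["ft_torque"],R)
im=get_image("wrist");g=cv2.cvtColor(im,6)
print(g[170:235:1,316:330].mean(1).astype(int).tolist())
E
```

```text
[0.5818 0.138  0.0544] [ 0.3044 -8.7356 10.1085] [-1.8815 -0.0484 -0.0032] [[ 0.002   0.9606  0.2781]
 [-0.0067  0.2781 -0.9605]
 [-1.      0.0001  0.007 ]]
[154, 153, 152, 154, 153, 153, 153, 153, 152, 154, 154, 155, 143, 77, 61, 63, 62, 64, 63, 64, 63, 63, 63, 63, 64, 64, 62, 63, 63, 63, 62, 61, 72, 99, 133, 125, 122, 123, 129, 147, 148, 147, 147, 148, 148, 148, 151, 117, 76, 60, 61, 64, 63, 64, 63, 64, 61, 63, 98, 112, 112, 111, 112, 111, 111]
```

Emit:
carry_out(deltas=[[[6,0,0,0,0.0005,-0.0022,0.0],[12,0,0,0,0.0011,-0.0021,0.0],[18,0,0,0,0.0016,-0.0019,0.0],[24,0,0,0,0.0021,-0.0018,0.0],[30,0,0,0,0.0026,-0.0015,0.0],[36,0,0,0,0.0031,-0.0012,0.0],[36,0,0,0,0.0031,-0.0012,0.0]]])

```text
time: 13.25
ee_pos: [0.5835, 0.1383, 0.0549]
ee_rot: [0.335, 1.561, -1.585]
contact_force: [-3.0, -8.1, 8.5]
grip_width: 0.0094
```

```bash
python3 - <<'E'
from h import *
o,R,p=st();print(p,o["contact_force"],o["ft_torque"],R);e=.0052
print("axis",p+e*R[:,2],"before",np.array([.5818,.138,.0544])+e*np.array([.2781,-.9605,.007]))
print("heading",np.degrees(np.arctan2(R[1,1],R[0,1])),"u in tool",R.T@[-.2807,.9598,0])
E
```

```text
[0.5835 0.1383 0.0549] [-3.0429 -8.0756  8.4861] [-1.8169  0.515   0.0275] [[-0.0001  0.9398 -0.3419]
 [-0.0101 -0.3418 -0.9397]
 [-0.9999  0.0033  0.0096]]
axis [0.5817 0.1334 0.055 ] before [0.5832 0.133  0.0544]
heading -19.989260725214233 u in tool [-0.0097 -0.5919 -0.806 ]
```

The foot has turned 36° freely under the lips. Light lateral forces suggest the true offset is about 4 mm, so I'll use that for the remaining 54°.

Emit:
carry_out(deltas=[[[8,0,0,0.0005,-0.0005,-0.0016,0.0],[16,0,0,0.0005,0.0001,-0.0015,0.0],[24,0,0,0.0005,0.0007,-0.0013,0.0],[32,0,0,0.0005,0.0013,-0.001,0.0],[40,0,0,0.0005,0.0019,-0.0007,0.0],[48,0,0,0.0005,0.0024,-0.0003,0.0],[54,0,0,0.0005,0.0028,0,0.0],[54,0,0,0.0005,0.0028,0,0.0]]])

```text
time: 14.05
ee_pos: [0.587, 0.1346, 0.0553]
ee_rot: [1.4, 1.557, -1.465]
contact_force: [0.4, -9.6, 8.6]
grip_width: 0.0099
```

```bash
python3 - <<'E'
from h import *
o,R,p=st();print(p,o["contact_force"],o["ft_torque"],R);e=.004
print("axis",p+e*R[:,2]);print("heading",np.degrees(np.arctan2(R[1,1],R[0,1])))
s=get_image('side');t=get_image('top');q=proj('side',p-[0,0,.02]).astype(int);k=proj('top',p).astype(int)
f=lambda im,c:cv2.resize(im[c[1]-50:c[1]+50,c[0]-50:c[0]+50],(390,390),interpolation=2)
cv2.imwrite('pics/c9.png',np.hstack([f(s,q),f(t,k)]))
E
```

```text
[0.587  0.1346 0.0553] [ 0.4393 -9.6078  8.6316] [-2.1713 -0.1045  0.1422] [[ 0.0015  0.2732 -0.962 ]
 [-0.0137 -0.9619 -0.2732]
 [-0.9999  0.0135  0.0023]]
axis [0.5832 0.1335 0.0553]
heading -74.14587528852869
```

View pics/c9.png

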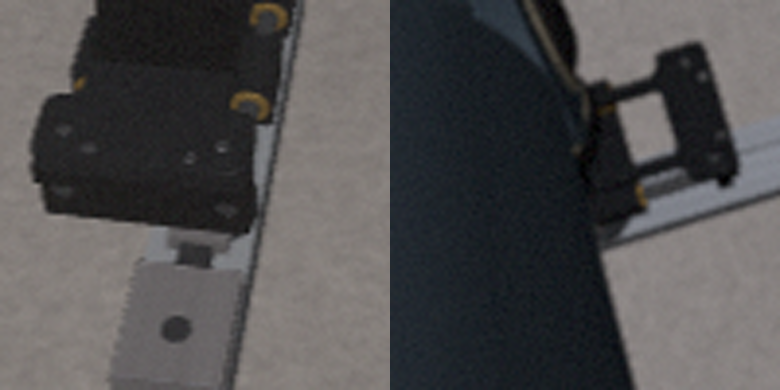

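The side view shows the gripper aligned along the rail and the pad between collar and block. The turn totals 90.4° from the start heading. I'll push about 0.8 mm more, straighten the small tilt, then ease up so the foot seats under the lips.

Emit:
carry_out(deltas=[[[0,0,-0.7,0.0005,-0.003,0,0.0],[0,0,-0.7,0.0005,-0.004,0,0.0],[0,0,-0.7,0.0005,-0.004,0,0.0],[0,0,-0.7,0.0005,-0.004,0,0.0]]])

```text
time: 14.55
ee_pos: [0.587, 0.1345, 0.0554]
ee_rot: [1.209, 1.565, -1.657]
contact_force: [1.2, -10.6, 7.6]
grip_width: 0.0097
```

```bash
python3 - <<'E'
from h import *
o,R,p=st();print(p,o["contact_force"],o["ft_torque"],R[:,0]);print("heading",np.degrees(np.arctan2(R[1,1],R[0,1])))
im=get_image('wrist');cv2.imwrite('pics/w10.png',im)
cv2.imwrite('pics/c10.png',cv2.resize(im[130:330,200:450],None,fx=3,fy=3,interpolation=2))
E
```

```text
[0.587  0.1345 0.0554] [  1.2184 -10.5861   7.5975] [-2.6186 -0.2092  0.1363] [-0.0005 -0.0062 -1.    ]
heading -74.17840548279779
```

View pics/c10.png

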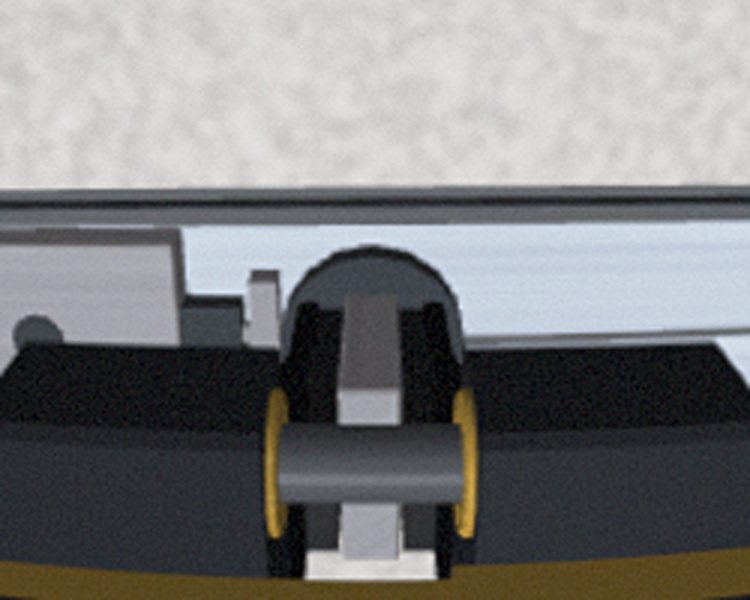

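The wrist view from the side shows the pad at x 249–280 against the collar. The bar's end is at 243, so a gap remains and the pad isn't bottomed. I'll quantify the pad's travel against the earlier free view.

```bash
python3 - <<'E'
from h import *
u=np.array([-.2807,.9598,0])
o,R,p=st()
y=np.array([.9605,.279,0]);x=np.array([0,0,-1.]);R5=np.c_[x,y,np.cross(x,y)];p5=np.array([.5867,.1217,.0592])
g=cv2.cvtColor(cv2.imread("pics/w10.png"),6)
for r in (214,222,230,236): print(r,g[r-1:r+2,255:305].mean(0).astype(int).tolist())
for zp in(.038,.040,.042):
    free=u@(wrist(323,153.3,.042,R5,p5)-wrist(323,190,zp,R5,p5)); fb=u@(wrist(323,153.3,.042,R5,p5)-wrist(323,174,zp,R5,p5))
    now=u@(wrist(260.3,210,.042,R,p)-wrist(293.0,222,zp,R,p)); nb=u@(wrist(260.3,210,.042,R,p)-wrist(281.3,231,zp,R,p))
    print(zp,"blockfront-padfront free/now mm",free*1e3,now*1e3,"block-barend",fb*1e3,nb*1e3)
E
```

```text
214 [169, 153, 104, 77, 70, 98, 157, 217, 211, 211, 209, 211, 211, 210, 211, 212, 207, 210, 210, 209, 207, 209, 209, 211, 209, 211, 209, 209, 211, 207, 210, 208, 211, 208, 208, 209, 208, 207, 209, 207, 208, 207, 208, 209, 208, 207, 207, 206, 208, 208]
222 [166, 170, 137, 94, 67, 70, 118, 207, 211, 210, 212, 207, 209, 210, 209, 207, 210, 209, 208, 208, 211, 206, 208, 208, 208, 211, 213, 190, 135, 79, 76, 79, 78, 80, 80, 78, 72, 84, 169, 204, 211, 211, 212, 213, 202, 153, 91, 48, 45, 50]
230 [167, 169, 160, 123, 81, 65, 43, 31, 36, 34, 36, 39, 36, 35, 36, 37, 37, 37, 41, 39, 39, 38, 38, 35, 34, 60, 145, 181, 174, 159, 159, 157, 162, 158, 161, 162, 152, 113, 139, 195, 170, 84, 57, 64, 64, 52, 50, 43, 42, 41]
236 [169, 166, 170, 150, 104, 66, 65, 70, 71, 68, 67, 67, 69, 69, 68, 68, 68, 69, 69, 69, 69, 69, 70, 67, 64, 43, 99, 150, 163, 162, 159, 158, 161, 160, 159, 162, 157, 126, 108, 86, 75, 66, 70, 34, 12, 14, 19, 8, 5, 6]
0.038 blockfront-padfront free/now mm 23.513880198396162 19.447390560284944 block-barend 13.385260367292446 11.68348804597951
0.04 blockfront-padfront free/now mm 22.95785568327542 19.65289999853763 block-barend 12.939085010142053 11.975066574521144
0.042 blockfront-padfront free/now mm 22.401831168154676 19.858409436790296 block-barend 12.492909652991687 12.266645103062778
```

Relative to the bar end, the pad is pushed in about 2.3 mm. I'll ease up with the push held, then relax the push before opening.

Emit:
carry_out(deltas=[[[0,0,0,-0.0005,-0.0028,0,0.0],[0,0,0,-0.001,-0.0028,0,0.0],[0,0,0,-0.0015,-0.0028,0,0.0],[0,0,0,-0.002,-0.0028,0,0.0],[0,0,0,-0.0025,-0.0028,0,0.0],[0,0,0,-0.0025,-0.0028,0,0.0]]])

```text
time: 15.2
ee_pos: [0.5869, 0.1345, 0.0571]
ee_rot: [1.347, 1.562, -1.52]
contact_force: [3.2, -8.7, -0.4]
grip_width: 0.0099
```

Emit:
carry_out(deltas=[[[0,0,0,-0.0004,-0.0022,0,0.0],[0,0,0,-0.0006,-0.0017,0,0.0],[0,0,0,-0.0006,-0.0012,0,0.0],[0,0,0,-0.0006,-0.0012,0,0.0]]])

```text
time: 15.6
ee_pos: [0.5869, 0.1344, 0.0571]
ee_rot: [1.403, 1.561, -1.464]
contact_force: [1.9, -6.5, -0.0]
grip_width: 0.0101
```

```bash
python3 - <<'E'
from h import *
o,R,p=st();print(p,o["contact_force"],o["ft_torque"],R[:,0])
g=cv2.cvtColor(get_image('wrist'),6)
for r in (222,230,236): print(r,g[r-1:r+2,255:305].mean(0).astype(int).tolist())
E
```

```text
[0.5869 0.1344 0.0571] [ 1.928  -6.4974 -0.0252] [-1.329  -0.6177  0.0636] [ 0.0011 -0.0102 -0.9999]
222 [165, 168, 145, 102, 72, 69, 102, 173, 212, 212, 209, 209, 212, 210, 208, 212, 214, 209, 211, 211, 212, 210, 211, 210, 210, 212, 214, 183, 132, 104, 101, 107, 105, 107, 103, 102, 94, 87, 171, 204, 213, 211, 214, 209, 173, 116, 61, 50, 56, 62]
230 [167, 168, 166, 141, 100, 64, 46, 35, 38, 38, 35, 40, 40, 37, 39, 39, 36, 34, 39, 36, 38, 41, 34, 34, 31, 43, 120, 184, 179, 161, 158, 160, 158, 160, 160, 162, 151, 112, 139, 183, 158, 69, 61, 71, 58, 56, 43, 39, 41, 43]
236 [166, 167, 169, 157, 119, 69, 66, 67, 68, 68, 70, 69, 68, 70, 68, 69, 69, 68, 70, 71, 69, 69, 71, 70, 64, 58, 97, 117, 143, 159, 159, 159, 157, 161, 159, 160, 158, 142, 103, 82, 71, 71, 70, 31, 10, 5, 4, 20, 10, 5]
```

Emit:
carry_out(deltas=[[[0,0,0,-0.0003,-0.0008,0,0.0],[0,0,0,-0.0003,-0.0004,0,0.0],[0,0,0,-0.0003,-0.0002,0,0.0],[0,0,0,-0.0003,-0.0002,0,0.0]]])

```text
time: 16.05
ee_pos: [0.5869, 0.1344, 0.0571]
ee_rot: [1.427, 1.56, -1.44]
contact_force: [2.6, -4.5, 1.0]
grip_width: 0.01
```

Emit:
carry_out(deltas=[[[0,0,0,0,0,0,0.02],[0,0,0,0,0,0,0.035],[0,0,0,0,0,0,0.035],[0,0,0,0,0,0,0.035],[0,0,0,0,0,0,0.035]]])

```text
time: 16.55
ee_pos: [0.5866, 0.1351, 0.057]
ee_rot: [1.392, 1.561, -1.475]
contact_force: [-1.3, 0.1, -0.4]
grip_width: 0.0334
```

```bash
python3 - <<'E'
from h import *
o,R,p=st();print(p,o["contact_force"],o["grip_width"],R[:,0])
im=get_image('wrist');g=cv2.cvtColor(im,6);cv2.imwrite('pics/w11.png',im)
for r in (222,230,236): print(r,g[r-1:r+2,255:305].mean(0).astype(int).tolist())
E
```

```text
[0.5866 0.1351 0.057 ] [-1.2682  0.055  -0.3904] 0.033354155424590526 [ 0.0009 -0.0097 -1.    ]
222 [169, 172, 169, 151, 115, 74, 67, 90, 175, 213, 218, 217, 216, 216, 216, 215, 216, 217, 213, 216, 215, 215, 215, 212, 216, 216, 215, 217, 201, 158, 105, 104, 107, 107, 107, 108, 106, 103, 88, 154, 201, 217, 217, 219, 211, 177, 119, 58, 47, 59]
230 [170, 168, 171, 171, 151, 105, 70, 49, 40, 38, 44, 37, 43, 40, 37, 43, 40, 41, 42, 40, 43, 41, 39, 34, 26, 20, 23, 81, 126, 137, 142, 163, 163, 164, 162, 162, 164, 163, 125, 136, 180, 181, 71, 56, 70, 70, 70, 73, 70, 71]
236 [169, 170, 170, 174, 165, 125, 73, 68, 68, 73, 69, 72, 74, 71, 72, 73, 70, 71, 73, 73, 72, 48, 19, 16, 13, 10, 9, 16, 11, 8, 19, 22, 13, 16, 16, 16, 17, 12, 26, 93, 103, 91, 72, 72, 72, 70, 74, 73, 73, 71]
```

The pad hasn't moved measurably on release, and the tool is free. I'll retract upward.

Emit:
carry_out(deltas=[[[0,0,0,-0.01,0,0,0.035],[0,0,0,-0.03,0,0,0.035],[0,0,0,-0.06,0,0,0.035],[0,0,0,-0.1,0,0,0.035],[0,0,0,-0.14,0,0,0.035],[0,0,0,-0.14,0,0,0.035],[0,0,0,-0.14,0,0,0.035]]])

```text
time: 17.3
ee_pos: [0.587, 0.1365, 0.1988]
ee_rot: [1.713, 1.561, -1.154]
contact_force: [0.5, -0.5, -0.9]
grip_width: 0.0349
```

```bash
python3 - <<'E'
from h import *
o,R,p=st();print(p,o["contact_force"])
w=get_image('wrist');s=get_image('side');cv2.imwrite('pics/w12.png',w);cv2.imwrite('pics/s12.png',s)
q=proj('side',[.583,.133,.06]).astype(int)
a=cv2.resize(s[q[1]-55:q[1]+65,q[0]-50:q[0]+50],(390,468),interpolation=2)
b=cv2.resize(w[150:290,240:357],(390,468),interpolation=2)
cv2.imwrite('pics/c12.png',np.hstack([a,b]))
s0=cv2.imread('pics/side0.png');d=cv2.absdiff(cv2.GaussianBlur(s,(5,5),0),cv2.GaussianBlur(s0,(5,5),0)).max(2)
for nm,(x,y,ww,h) in dict(jarA=(175,180,50,65),jarB=(248,132,42,58),plug=(368,126,25,25)).items(): print(nm,d[y:y+h,x:x+ww].max())
E
```

```text
[0.587  0.1365 0.1988] [ 0.5317 -0.4811 -0.9418]
jarA 15
jarB 97
plug 14
```

View pics/c12.png

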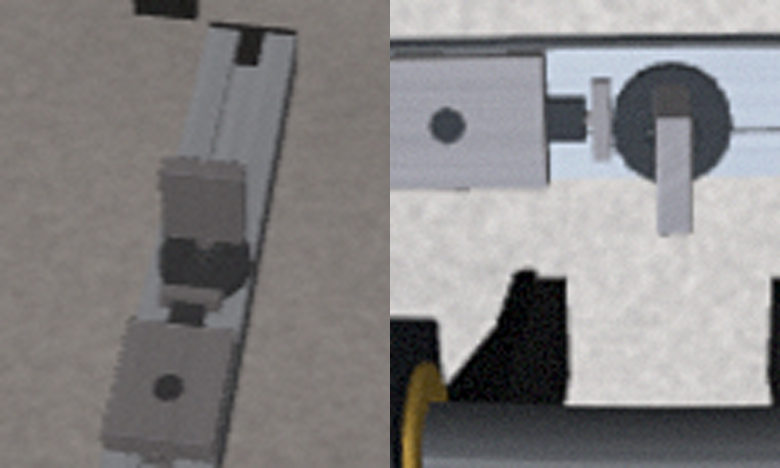

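The final views show the anchor turned across the slot, with its collar against the pad. Pad front to bar end now measures about 8.4 mm, against 10.1 mm free, so the pad is pushed in about 1.7 mm. I'll check jar B's difference numerically, since the gripper may be occluding it.

```bash
python3 - <<'E'
from h import *
s=cv2.imread('pics/s12.png');s0=cv2.imread('pics/side0.png')
d=cv2.absdiff(cv2.GaussianBlur(s,(5,5),0),cv2.GaussianBlur(s0,(5,5),0)).max(2)[132:190,248:290]
ys,xs=np.where(d>30);print("diff box",len(xs),xs.min()+248,xs.max()+248,ys.min()+132,ys.max()+132)
t=get_image('top');t0=cv2.imread('pics/top0.png')
for n,(x,y) in dict(jarA=(268,121),jarB=(350,136),plug=(428,215)).items():
    print(n,"top diff",cv2.absdiff(cv2.GaussianBlur(t,(5,5),0),cv2.GaussianBlur(t0,(5,5),0)).max(2)[y-18:y+18,x-16:x+16].max())
for i in (s0,s):
    m=cv2.inRange(cv2.cvtColor(i,40),(8,90,60),(25,255,255))[130:160,250:285];M=cv2.moments(m,True);print("brass",M['m10']/M['m00'],M['m01']/M['m00'],M['m00'])
E
```

```text
diff box 2025 248 289 132 189
jarA top diff 30
jarB top diff 30
plug top diff 30
brass 17.374384236453203 13.344827586206897 203.0Traceback (most recent call last):
  File "<stdin>", line 9, in <module>
ZeroDivisionError: float division by zero
```

Side-view jar B is just hidden by the gripper. The top view shows both jars and the plug unchanged, with the same small brightness offset for all three. Handing in.

```bash
python3 -c "
from bench import *
print(get_obs()['time']);print(job_done())"
```

```text
17.45
the job is handed in; nothing more can be done
None
```

The anchor is clamped in the rail across the slot, its collar still bearing on the sprung pad; I handed the job in at 17.5 s. I lowered its foot into the slot about 4 cm short of the pad and slid it unturned until the collar pushed the pad in. There I pressed it down 4–5 mm, twisted it 90° and let go. The highest forces I read were about 12 N pressing down and about 10.6 N along the slot; that second figure includes friction.

**Last checks:**
- **Clamp:** the views after release show the wing across the slot and the gripper touching nothing. At release the tool height put the collar about 2.4 mm up its stem, against 2 mm expected when locked.
- **Pad:** the final view puts it about 1.7 mm in. Before release I measured about 2.3 mm. The two views differ by more than my estimated error, but both are within 1–3 mm. It did not look bottomed: a gap to the bar was still visible while I pushed.
- **Bystanders:** the top view shows both jars and the plug unchanged. The side-view check of jar B failed, because the gripper was hiding it.

**Offset grip:** I gripped the wing 4–6 mm off its axis. I allowed for this in the twist, but it left a light sideways force of a few newtons during the turn.

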